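# Change the label roll in the printer's roll holder

### The job

The label printer's roll holder is down to an empty core. Slide the edge guide all the way out to its stop, put the empty core in the scrap box, then take the slim new roll that stands on end and lay it on its side on the holder's rollers without dropping it or knocking it over. Finally slide the edge guide back in until the roll sits snug between the guide and the fixed flange, and leave everything else on the bench where it is.

Things in the scene. Friction and masses are not known exactly. Their poses are not given: they have to be found in the camera images.
- holder: Grey label printer with its open roll holder, one fixed unit. Origin: on the bench under the middle of the roll holder; z up, x along the rollers, y across, towards the grip of the edge guide; the printer is on the -y side (200 mm along x, from y -165 to -395 mm, 161 mm high). Base plate 222 x 205 mm, top 8 mm up. At the -x end a low cheek, at most 38 mm high, x -103 to -97 mm.
- flange (a point): On the inner face of the fixed flange at the holder's +x end (holder x +80, y 0, z 57.2 mm; axes as the holder's): a grey upright plate with a round top, 60 mm wide, top 87 mm above the bench, 6 mm thick, on a foot 42 mm high from y -45 to +85 mm.
- seat (a point): Where the centre of the new roll finally is (axes as the holder's): holder x +40, y 0, z 57.2 mm; the roll lies on both rows of black rollers, one end on the flange. The rows run along x from -92 to +75 mm, axes at y +13 and -13 mm, 28 mm up, radius 7 mm. A roll laid further out slides easily along them when the guide pushes it.
- guide (a joint): Edge guide: black upright plate across the rollers (60 mm wide, top 82 mm up, 6 mm thick) that slides along holder x. 0 (m) = outer stop, inner face at holder x -87 mm, 167 mm clear to the flange; grows as it moves in (+x) to 0.100; 0.087 with the 80 mm roll tight against the flange. Stays where left, takes about 3 N to slide. Its steel rail is at y +70 mm, 22 mm up.
- guide_grip (a point): Top centre of the edge guide's grip, a ribbed black upright block 16 mm (along x) x 32 mm (along y), from 34 to 72 mm above the bench; moves with the guide, at holder x = -87 mm + guide value, y = +72 mm. Free on all sides; it stands on the guide's carriage (32 x 30 mm, top 34 mm high).
- core: Empty brown cardboard core, 32 mm diameter, 80 mm long, about 25 g, lying on the rollers between guide and flange. Origin: its centre, then 47 mm above the bench; its x axis is the core's axis. The tops of the rollers are 35 mm above the bench.
- scrap_box: Grey open box, fixed to the bench, outside 200 x 150 x 60 mm (x, y, z), walls 4 mm. Origin: centre of its underside, x along the 200 mm side.
- new_roll: New roll of white labels, rigid: 50 mm diameter, 80 mm long, about 0.15 kg (the other roll is wider and flatter). It stands on end on the bench. Origin: its centre; z is its axis. Lying on the rollers its axis is 57.2 mm above the bench.
- wide_roll: Bystander: other white label roll, 100 mm diameter, 50 mm high, on end; origin: its centre. It and the new roll may have swapped places.
- carrier: Bystander: removable drive carrier, 185 x 130 x 40 mm, flat; origin: centre of its underside.
- drive: Bystander: bare disk drive, 147 x 102 x 26 mm, flat; origin: centre of its underside.
- driver: Bystander: screwdriver lying on the bench; its x axis along it.
Mind the look-alikes: they are no part of the job. Leave any red or turquoise look-alike of the new_roll alone.

How it is judged:
On the way, in this order (a step that is already met when the one before it is completed fails the run):
1. edge guide slid out to its outer stop (value of joint guide below 0.003 m), for 0.2 s.
2. empty core in the scrap box, let go (x of core in the frame of scrap_box between -0.1 and 0.1 m and y of core in the frame of scrap_box between -0.075 and 0.075 m and z of core in the frame of scrap_box below 0.055 m and contact force between the fingers and core below 0.1 N), for 0.2 s.
3. new roll lying on the rollers, let go (x of new_roll in the frame of seat between -0.09 and 0.003 m and y of new_roll in the frame of seat between -0.006 and 0.006 m and z of new_roll in the frame of seat between -0.005 and 0.005 m and angle between the z axis of new_roll and the x axis of holder, either way round below 0.1 rad and contact force between the fingers and new_roll below 0.1 N), for 0.2 s.
4. edge guide slid in against the roll (value of joint guide above 0.0835 m), for 0.2 s.
At the end, for the whole second after the job is handed in: The new roll lies at rest along both rows of rollers (0.1 rad), its centre within 4 mm of the seat lengthways, 6 mm sideways, 5 mm in height; the edge guide is in against it (joint 0.0835 to 0.091, at most about 3.5 mm of play); the empty core lies in the scrap box; all is let go (all of step 2 and value of joint guide between 0.0835 and 0.091 m and x of new_roll in the frame of seat between -0.004 and 0.003 m and y of new_roll in the frame of seat between -0.006 and 0.006 m and z of new_roll in the frame of seat between -0.005 and 0.005 m and angle between the z axis of new_roll and the x axis of holder, either way round below 0.1 rad and contact force between the fingers and new_roll below 0.1 N and linear speed of each of new_roll, core below 0.02 m/s); the robot touches nothing.
It fails at once if the new roll is dropped or knocked over (moves faster than 0.5 m/s while not held) (contact force between the fingers and new_roll below 0.05 N and linear speed of new_roll above 0.5 m/s).
It fails at once if the new roll lies on its side on the bench (angle between new_roll's own z axis and vertical above 1.2 rad and height (world z) of new_roll below 0.033 m).
It fails at once if a bystander (wide roll, drive carrier, disk drive, screwdriver) is moved more than 30 mm (distance of any of wide_roll, carrier, drive, driver from where it was at the start of the episode above 0.03 m).
It also fails if it takes over 72 s, if anything falls off the work surface, if the arm or the gripper's body presses on something with over 40 N, if the wrist force passes 120 N, or if a joint passes its speed limit or range.

### The arm

A 6-joint arm with a two-finger parallel gripper is mounted at the origin on the work surface. World frame = base frame: x ahead of the robot, y to its left, z up, the work surface at z = 0. Lengths are in m, angles in rad, forces in N, time in s.
With the tool pointing down it reaches from about 0.375 to 0.975 m from the base axis. Payload 3.8 kg.
Tool frame: the origin (TCP) lies at the very end of the fingers, on their centre line; the grasp point (between the pads) lies env.pinch_z behind it (env.pinch_z is the distance from the TCP to the grasp point, in m); z points along the fingers, y is the line along which they close (so a half turn about z gives the same grasp; the last joint's range is limited). The gripper opens to 88 mm and grips with 3 to 60 N. Pads are 18 mm wide; open, the fingers measure 123 mm over their backs; the gripper's body (75 mm by 187 mm) begins 45 mm behind the grasp point.
Start: joints at [-1.145, 0.264, 1.604, -0, 1.274, -0.037], TCP at [0.301, -0.604, 0.239] pointing down, gripper open.
Joint ranges: [-2.63, 2.63], [-0.94, 2.18], [0.31, 2.57], [-1.31, 4.45], [0, 2.66], [-2.55, 2.55]. Speed limits (rad/s): [2.57, 2.57, 3.14, 3.14, 3.14, 3.14].

### API

Orientations are given as a unit quaternion [w, x, y, z].
In Python, from rig import env gives the robot as it stands.
- The arm moves only by the shell command python3 -m creep 'ROWS' [FORCE]. ROWS is JSON, a list of rows, each a list of 7 numbers: the shift along the tool's x, y, z each as a share of 0.1 m, from -1 to 1, then the turn, a rotation vector about the tool's x, y, z each as a share of 2 pi rad, from -1 to 1, then the opening, from 0 (shut) to 1 (fully open). A call has 1 to 10 rows; each row shifts and turns the commanded pose from where the row before left it, along the tool's axes as they then stand; what a row does not reach is not made up. A row lasts 1/10 s, in which the tool goes at most 50 mm and 8.59 degrees, less where a joint would pass 70% of its speed; a pose out of reach is approached as far as the arm can. A call with a number of a shift or a turn outside -1 to 1 is refused whole. A call with a gripper value outside its range is refused whole. The fingers move at their own pace and stop on an object; FORCE is the grip in N (left out, the last holds). Time passes only in rows, so rows that do not move let the fingers close. It gives the time, the measured TCP pose, the force, the opening and the grip force at its end, in the units of the state.
- env.sense(): the state, without advancing time (a new reading comes with each control period).
- env.snapshot(name): name is "side" or "top"; returns the picture (420x560x3 uint8, blue, green, red); there is no depth.
- env.camera_params(name): a dict with "vfov" (degrees; the focal length in pixels is half the picture's height over the tangent of half this angle, whatever the lens; pixels are square), "cx", "cy" (the principal point, pixels), "origin" and "orientation" of the camera in the world. Camera axes: x right, y down, z forward; pixel columns grow to the right and rows downward; lengths in m; the calibration is good to about 2 mm. A picture is of the moment at which its call begins. camera_params takes no time and is no camera call.
- env.close_job(): hands the job in; it is judged then, once.
Trained networks look in the newest picture that a camera, given by its name, has taken for a name from the list of things; names that differ only in an ending like _2 or _b are one class to them, and where a whole thing is asked for, a point or a joint stands for the part that bears it (a point fixed in the world has none). Each returns a list of dicts, best first, with "p" (0 to 1); they miss things now and then, are a little off and sometimes report something else, mostly with a low value. They report only what shows in the picture. A call takes as long as a camera call. They do not tell look-alikes from the thing itself.
- env.boxes_of(camera, thing): "at" ([column, row] as shares, 0 to 1, of the picture: columns of its width, rows of its height, amid what is visible of it).
The state is a dict: "clock": time; "joint_pos": joint angles; "joint_vel": joint speeds; "effort": joint torques, N m; "ee_pos": TCP position; "tool_rot": TCP orientation; "ft_force": force on the tool from outside, world axes, zero at the start; "ft_torque": the same for the moment, N m; "gripper_width": opening from 0.0 (shut) to 1.0 (fully open); "grasp_force": force on a finger pad.
Only numpy, scipy, OpenCV 4.12 (cv2) and the standard library are available. Lean on these libraries where they do the work, as an engineer would, in place of code of your own. Each camera call takes 0.05 s, during which the arm holds its last target. There are 200 camera calls.

## Working session

There is one attempt and no reset: what is moved stays moved. The work goes in short steps, Python scripts to look and compute and a shell command to move; the robot and the scene stay as the last step left them, time stands still between calls to the robot, and variables do not carry over. Pictures are saved under pics/ and viewed, at most 12 in all, crops included, and the job is handed in when it is done.

```bash
ls; mkdir -p pics; python3 - <<'E'
from rig import env
import cv2,numpy as np
print(env.pinch_z,env.sense())
for c in("top","side"):
    im=env.snapshot(c);cv2.imwrite(f"pics/{c}0.png",im)
    print(c,env.camera_params(c))
    for t in["holder","guide","guide_grip","flange","core","scrap_box","new_roll","wide_roll","carrier","drive","driver"]:
        print(t,[(round(d["p"],2),[round(d["at"][0]*560,1),round(d["at"][1]*420,1)]) for d in env.boxes_of(c,t)[:3]])
E
```

```text
pics
0.0187 {'clock': 0.0, 'joint_pos': array([-1.14491019e+00,  2.64730999e-01,  1.60533199e+00, -5.79003398e-06,
        1.27371955e+00, -3.69146997e-02]), 'joint_vel': array([ 0.00060948,  0.00199338, -0.00077826, -0.00049228, -0.00113208,
        0.00013318]), 'effort': array([-1.21214653e-03, -5.02116358e+01, -3.56873024e+01,  7.25220772e-02,
        2.92005477e-02, -1.46652678e-04]), 'ee_pos': array([ 0.30105649, -0.60336251,  0.23742563]), 'tool_rot': array([-1.07376386e-03,  9.73345398e-01,  2.29341530e-01, -2.14325639e-04]), 'ft_force': array([-0.03052245, -0.32183049,  0.78279781]), 'ft_torque': array([0.03355834, 0.02000288, 0.0504536 ]), 'grasp_force': 0.0, 'gripper_width': 0.999255682272045}
top {'vfov': 54.61058416721478, 'cx': 281.08469244171346, 'cy': 214.16052224015314, 'origin': array([0.53164862, 0.14172144, 0.88000923]), 'orientation': array([-0.00680298,  0.71175261, -0.70234258,  0.00876574])}
holder []
guide [(0.65, [359.7, 201.1])]
guide_grip [(0.56, [355.1, 201.8])]
flange [(0.88, [455.3, 178.4])]
core [(0.79, [386.6, 172.7])]
scrap_box [(0.56, [159.8, 251.0]
[... 257 characters left out ...]
.8])]
side {'vfov': 52.36418259332572, 'cx': 272.43481725034377, 'cy': 203.6250596117472, 'origin': array([0.32797625, 0.88086105, 0.54774425]), 'orientation': array([ 0.07025369, -0.12835409,  0.85758733, -0.49308581])}
holder [(0.61, [277.0, 192.9]), (0.59, [283.3, 155.2])]
guide [(0.85, [276.7, 193.7])]
guide_grip [(0.74, [279.9, 192.3]), (0.3, [283.0, 155.8])]
flange [(0.58, [280.2, 152.8])]
core [(0.91, [260.2, 172.4])]
scrap_box [(0.96, [276.5, 322.2])]
new_roll [(0.97, [191.2, 180.7]), (0.96, [221.1, 221.4]), (0.89, [179.0, 203.0])]
wide_roll [(0.57, [283.2, 235.7])]
carrier [(0.78, [148.0, 283.1])]
drive [(0.71, [364.0, 228.3]), (0.22, [275.1, 321.0])]
driver [(0.81, [355.0, 311.2])]
```

View pics/top0.png

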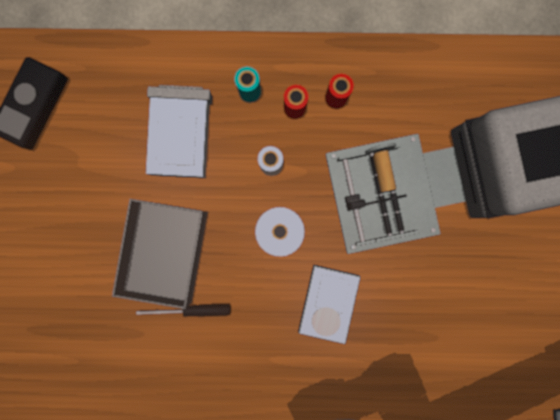

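View pics/side0.png

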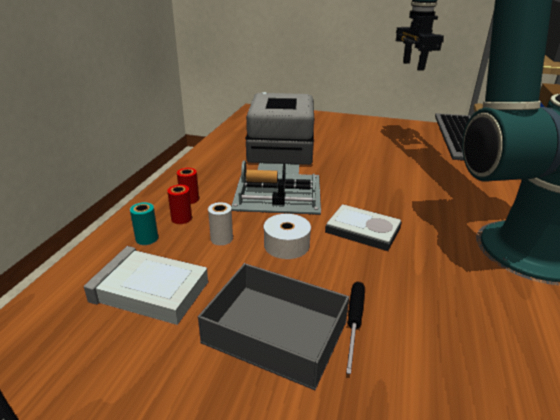

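The top picture shows the white slim roll at (270,159), the wide roll at (280,232), the holder plate around (383,194) with its flange at the top end, the core at (387,172), the guide grip at (355,202) and the box at (160,252). The side picture agrees. Next I measure the holder closely.

```bash
cat > h.py <<'E'
import numpy as np,cv2
from rig import env
from scipy.spatial.transform import Rotation as R
def cam(c):
    p=env.camera_params(c);q=np.array(p["orientation"]);return p,R.from_quat(q[[1,2,3,0]]).as_matrix(),210/np.tan(np.radians(p["vfov"]/2))
def w(c,uv,z):
    p,M,f=cam(c);d=M@np.array([(uv[0]-p["cx"])/f,(uv[1]-p["cy"])/f,1]);o=np.array(p["origin"]);return o+d*(z-o[2])/d[2]
def px(c,X):
    p,M,f=cam(c);d=M.T@(np.array(X)-p["origin"]);return np.array([p["cx"]+f*d[0]/d[2],p["cy"]+f*d[1]/d[2]])
E
python3 - <<'E'
from h import *
im=cv2.imread("pics/top0.png")
hsv=cv2.cvtColor(im,cv2.COLOR_BGR2HSV)
c=im[215,345];print("plate col",im[240,360],hsv[240,360],im[180,335])
# greyish plate
m=((hsv[...,1]<60)&(hsv[...,2]>90)).astype(np.uint8)*255
roi=np.zeros_like(m);roi[125:262,318:446]=255
m=cv2.morphologyEx(m&roi,cv2.MORPH_CLOSE,np.ones((9,9)));m=cv2.morphologyEx(m,cv2.MORPH_OPEN,np.ones((35,35)))
cs=max(cv2.findContours(m,0,2)[0],key=cv2.contourArea)
r=cv2.minAreaRect(cs);b=cv2.boxPoints(r);print(r,b)
P=np.array([w("top",x,.008) for x in b]);print(P.round(4),[np.linalg.norm(P[i]-P[i-1]).round(4) for i in range(4)])
for n,uv,z in[("new",(270,159),.08),("wide",(280,232),.05),("core",(386,172),.055),("grip",(355.1,201.8),.072),("box",(160,252),.03),("drive",(330,305),.026)]:
    print(n,w("top",uv,z).round(4))
print(w("side",(220,209),.08))
# fine: white roll top
g=cv2.resize(im[125:265,235:445],None,fx=3.8,fy=3.8,interpolation=cv2.INTER_CUBIC)
for q in b: cv2.circle(g,tuple(int(v) for v in ((q-[235,125]+.5)*3.8)),4,(0,0,255),1)
cv2.imwrite("pics/crop0.png",g)
E
```

```text
plate col [107 110 117] [  9  22 117] [141 147 145]
((389.0, 198.5), (95.0, 112.0), 90.0) [[333. 151.]
 [445. 151.]
 [445. 246.]
 [333. 246.]]
[[ 0.6883  0.0295  0.008 ]
 [ 0.6917 -0.2118  0.008 ]
 [ 0.4873 -0.2127  0.008 ]
 [ 0.4842  0.0274  0.008 ]] [np.float64(0.2042), np.float64(0.2414), np.float64(0.2043), np.float64(0.2401)]
new [0.6578 0.1629 0.08  ]
wide [0.5135 0.1413 0.05  ]
core [ 0.6385 -0.0728  0.055 ]
grip [ 0.576  -0.0073  0.072 ]
box [0.4681 0.3908 0.03  ]
drive [0.3619 0.0347 0.026 ]
[0.65707768 0.16754487 0.08      ]
```

View pics/crop0.png

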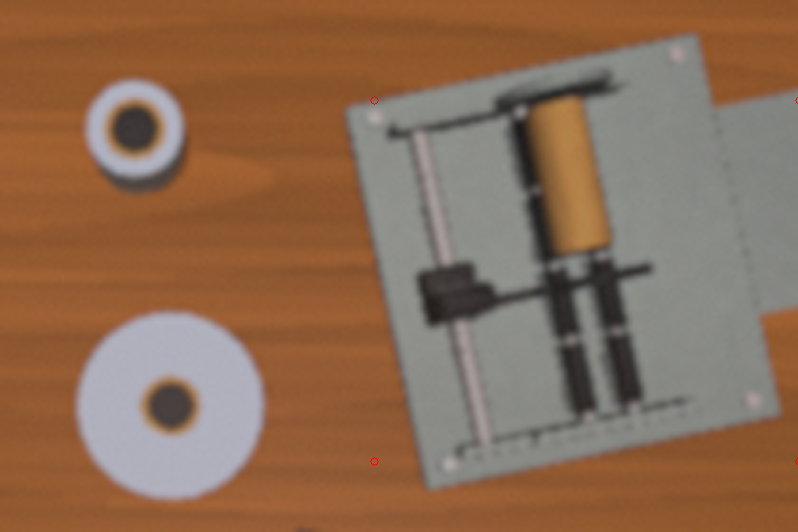

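The crop shows plate corners at crop (347,108), (697,35), (780,413), (430,488), roller rows ending at (583,412) and (633,402), core ends at (555,100) and (583,248), and the grip at (455,290).

```bash
python3 - <<'E'
from h import *
f=lambda u,z:w("top",(u[0]/3.8+235-.37,u[1]/3.8+125-.37),z)
C=[f(u,.008) for u in[(347,108),(697,35),(780,413),(430,488)]]
A,B,Cc,D=C
ex=(A-D)/np.linalg.norm(A-D)+(B-Cc)/np.linalg.norm(B-Cc);yaw=np.arctan2(ex[1],ex[0])
ey=A-B;yaw2=np.arctan2(-ey[0],ey[1]);cen=sum(C)/4
print("corners",np.round(C,4),np.linalg.norm(A-D),np.linalg.norm(A-B),"yaw",yaw,yaw2,"cen",cen)
ya=(yaw+yaw2)/2;X=np.array([np.cos(ya),np.sin(ya),0]);Y=np.array([-X[1],X[0],0])
def loc(P):d=P-cen;return (d@X).round(4),(d@Y).round(4)
for n,u,z in[("roll+y end",(583,412),.03),("roll-y end",(633,402),.03),("core1",(555,98),.055),("core2",(583,249),.055),("rail top",(420,130),.025),("rail bot",(484,440),.025),("grip a",(448,275),.072),("guide tip",(652,267),.06),("newroll",(135,129),.08),("wide",(171,405),.05)]:
    P=f(u,z);print(n,P.round(4),loc(P))
E
```

```text
corners [[ 0.6837  0.0446  0.008 ]
 [ 0.728  -0.1535  0.008 ]
 [ 0.5143 -0.2016  0.008 ]
 [ 0.4695 -0.0045  0.008 ]] 0.21973789128468563 0.2030397242227754 yaw 0.22348205047009942 0.2199277137798973 cen [ 0.59887519 -0.07874453  0.008     ]
roll+y end [ 0.5139 -0.0845  0.03  ] (np.float64(-0.0842), np.float64(0.013))
roll-y end [ 0.5197 -0.112   0.03  ] (np.float64(-0.0845), np.float64(-0.0151))
core1 [ 0.6824 -0.0616  0.055 ] (np.float64(0.0853), np.float64(-0.0016))
core2 [ 0.6015 -0.0772  0.055 ] (np.float64(0.0029), np.float64(0.0009))
rail top [0.669  0.0059 0.025 ] (np.float64(0.087), np.float64(0.0671))
rail bot [ 0.4976 -0.0312  0.025 ] (np.float64(-0.0884), np.float64(0.0686))
grip a [ 0.5855 -0.0021  0.072 ] (np.float64(0.0038), np.float64(0.0777))
guide tip [ 0.592  -0.1127  0.06  ] (np.float64(-0.0141), np.float64(-0.0316))
newroll [0.6587 0.1626 0.08  ] (np.float64(0.1114), np.float64(0.2223))
wide [0.5151 0.142  0.05  ] (np.float64(-0.0331), np.float64(0.2338))
```

```bash
python3 - <<'E'
from h import *
a=cv2.imread("pics/top0.png")[180:225,335:385];b=cv2.imread("pics/side0.png")[150:220,225:330]
a=cv2.resize(a,None,fx=8,fy=8,interpolation=2);b=cv2.resize(b,(400*105//80,350),interpolation=2)
g=np.zeros((600,800,3),np.uint8)
g[:360,:400]=a;b=cv2.resize(b[:,:],(400,267));g[:267,400:]=b
g=cv2.convertScaleAbs(g,alpha=2)
cv2.imwrite("pics/crop1.png",g[:365])
X=np.array([np.cos(.2217),np.sin(.2217),0]);Y=np.array([-X[1],X[0],0]);O=np.array([.6069,-.0776,0])
for xx in(-.02,-.01,0.):
  for nm,yy,z in(("griptop",.072,.072),("carr",.072,.034),("tip",-.03,.082)):
    P=O+xx*X+yy*Y+[0,0,z];print(xx,nm,(px("top",P)-[335,180])*8,(px("side",P)-[225,150])*400/105+[400,0])
E
```

```text
-0.02 griptop [178.56333446 192.54275478] [615.64968639 118.16903736]
-0.02 carr [150.78415699 199.37511888] [614.66171459 170.21307675]
-0.02 tip [591.73423652 104.89340357] [623.79189364  37.68904727]
-0.01 griptop [170.08558591 153.23283811] [600.01489887 117.56891939]
-0.01 carr [142.69338868 161.82608068] [599.31030323 169.59478983]
-0.01 tip [583.05053964  65.15232097] [609.30731058  37.17557757]
0.0 griptop [161.61221845 113.94323581] [584.39786147 116.96948273]
0.0 carr [134.60661404 124.29557704] [583.97600518 168.97719215]
0.0 tip [574.37138209  25.43201273] [594.83795818  36.66264779]
```

View pics/crop1.png

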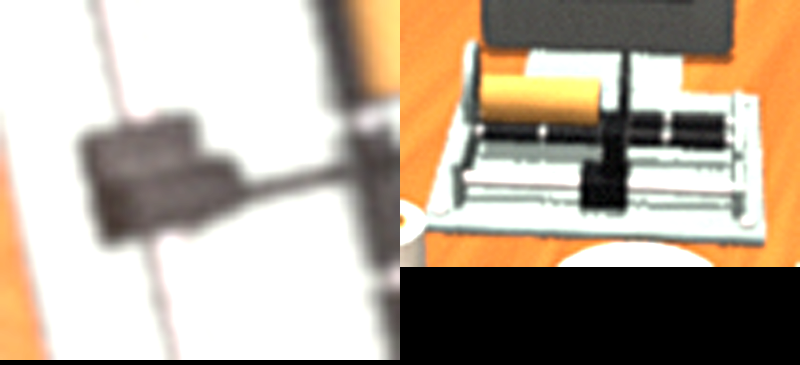

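The grip is at about crop (178,185) on the left and (613,113) on the right. Both match guide ≈ 0.068 with holder origin (0.607,-0.078) and yaw 0.222.

```bash
cat >> h.py <<'E'
O=np.array([.6069,-.0776,0]);YAW=.2217
HX=np.array([np.cos(YAW),np.sin(YAW),0]);HY=np.array([-HX[1],HX[0],0])
def H(x,y,z):return O+x*HX+y*HY+[0,0,z]
def pose():
    s=env.sense();q=np.array(s["tool_rot"]);return np.array(s["ee_pos"]),R.from_quat(q[[1,2,3,0]]),s
def mat(head_z_tilt,head,yhead=None):
    # tool z tilted by head_z_tilt from down towards heading head; y horizontal
    pass
def down(yh): # tool down, y axis heading yh
    y=np.array([np.cos(yh),np.sin(yh),0]);z=np.array([0,0,-1.]);return R.from_matrix(np.c_[np.cross(y,z),y,z])
def tilt(t,h): # tool z tilted t from down towards heading h; y horizontal = 
    z=np.array([np.sin(t)*np.cos(h),np.sin(t)*np.sin(h),-np.cos(t)]);y=np.array([np.sin(h),-np.cos(h),0]);return R.from_matrix(np.c_[np.cross(y,z),y,z])
def plan(pos,rot=None):
    p,r,s=pose();rot=rot or r
    print("turn shares total",((r.inv()*rot).as_rotvec()/(2*np.pi)).round(4),"shift shares total (after turn)",(rot.inv().apply(np.array(pos)-p)/.1).round(3))
E
python3 - <<'E'
from h import *
plan(H(-.0185,.072,.2374),down(YAW)); print(H(-.0185,.072,.04))
E
```

```text
turn shares total [-0.     -0.     -0.2116] shift shares total (after turn) [5.183 3.953 0.013]
[ 0.57302083 -0.01143013  0.04      ]
```

```bash
python3 -m creep '[[0,0,0,0,0,-0.0235,1],[0,0,0,0,0,-0.0235,1],[0,0,0,0,0,-0.0235,1],[0,0,0,0,0,-0.0235,1],[0,0,0,0,0,-0.0235,1],[0,0,0,0,0,-0.0235,1],[0,0,0,0,0,-0.0235,1],[0,0,0,0,0,-0.0235,1],[0,0,0,0,0,-0.0236,1]]' 20
python3 -m creep '[[0.37,0.28,0,0,0,0,1],[0.37,0.28,0,0,0,0,1],[0.37,0.28,0,0,0,0,1],[0.37,0.28,0,0,0,0,1],[0.37,0.28,0,0,0,0,1],[0.37,0.28,0,0,0,0,1],[0.37,0.28,0,0,0,0,1],[0.37,0.28,0,0,0,0,1],[0.37,0.28,0,0,0,0,1],[0.37,0.28,0,0,0,0,1]]'
python3 -m creep '[[0.37,0.28,0,0,0,0,1],[0.37,0.28,0,0,0,0,1],[0.37,0.28,0,0,0,0,1],[0.37,0.28,0,0,0,0,1],[0,0,0,0,0,0,1],[0,0,0,0,0,0,1],[0,0,0,0,0,0,1]]'
python3 -c "
from h import *
plan(H(-.0185,.072,.042),down(YAW))"
```

```text
clock: 2.1
ee_pos: [0.3013, -0.604, 0.2387]
tool_rot: [-0.0, 0.622, 0.783, 0.0]
ft_force: [0.3, 0.8, 0.0]
gripper_width: 1.0
grasp_force: 0.0
clock: 3.1
ee_pos: [0.4937, -0.1798, 0.2391]
tool_rot: [0.0, 0.625, 0.781, 0.0]
ft_force: [0.2, -0.1, -0.3]
gripper_width: 1.002
grasp_force: 0.0
clock: 3.8
ee_pos: [0.5695, -0.0133, 0.2386]
tool_rot: [-0.0, 0.625, 0.781, -0.0]
ft_force: [0.7, 0.5, 0.9]
gripper_width: 0.996
grasp_force: 0.0
turn shares total [-0.0001  0.0001 -0.0001] shift shares total (after turn) [0.011 0.038 1.966]
```

```bash
python3 -m creep '[[0.01,0.04,0.45,0,0,0,1],[0,0,0.45,0,0,0,1],[0,0,0.45,0,0,0,1],[0,0,0.4,0,0,0,1],[0,0,0.21,0,0,0,1],[0,0,0,0,0,0,1],[0,0,0,0,0,0,0],[0,0,0,0,0,0,0],[0,0,0,0,0,0,0],[0,0,0,0,0,0,0]]' 15
python3 -m creep '[[0,0,0,0,0,0,0],[0,0,0,0,0,0,0],[0,0,0,0,0,0,0],[0,0,0,0,0,0,0]]'
```

```text
clock: 4.8
ee_pos: [0.5749, -0.0108, 0.0445]
tool_rot: [0.001, 0.625, 0.781, 0.001]
ft_force: [-0.2, -0.0, 0.4]
gripper_width: 0.656
grasp_force: 0.0
clock: 5.2
ee_pos: [0.5736, -0.0106, 0.0427]
tool_rot: [-0.0, 0.625, 0.781, -0.0]
ft_force: [-0.6, -0.4, 0.3]
gripper_width: 0.298
grasp_force: 0.0
```

```bash
python3 -m creep '[[0,0,0,0,0,0,0],[0,0,0,0,0,0,0],[0,0,0,0,0,0,0],[0,0,0,0,0,0,0]]'
python3 -m creep '[[0,-0.1,0,0,0,0,0],[0,-0.1,0,0,0,0,0],[0,-0.1,0,0,0,0,0],[0,-0.1,0,0,0,0,0],[0,-0.1,0,0,0,0,0],[0,-0.08,0,0,0,0,0],[0,-0.06,0,0,0,0,0],[0,0,0,0,0,0,0]]'
```

```text
clock: 5.6
ee_pos: [0.5734, -0.0106, 0.0426]
tool_rot: [-0.0, 0.625, 0.781, -0.0]
ft_force: [-0.2, 0.5, 0.5]
gripper_width: 0.178
grasp_force: 15.0
clock: 6.4
ee_pos: [0.5094, -0.0251, 0.0426]
tool_rot: [-0.001, 0.625, 0.781, -0.001]
ft_force: [-1.7, -1.8, -0.2]
gripper_width: 0.178
grasp_force: 15.0
```

```bash
python3 -m creep '[[0,-0.02,0,0,0,0,0],[0,-0.01,0,0,0,0,0],[0,0,0,0,0,0,0]]'
python3 -m creep '[[0,-0.02,0,0,0,0,0],[0,0,0,0,0,0,0]]'
python3 -m creep '[[0,-0.02,0,0,0,0,0],[0,0,0,0,0,0,0]]'
```

```text
clock: 6.7
ee_pos: [0.5084, -0.0254, 0.0426]
tool_rot: [-0.0, 0.625, 0.781, -0.0]
ft_force: [1.8, -0.3, -4.5]
gripper_width: 0.178
grasp_force: 15.0
clock: 6.9
ee_pos: [0.5063, -0.0259, 0.0426]
tool_rot: [0.0, 0.625, 0.781, -0.0]
ft_force: [2.9, -0.6, -4.7]
gripper_width: 0.181
grasp_force: 15.0
clock: 7.1
ee_pos: [0.5062, -0.0259, 0.0427]
tool_rot: [0.002, 0.625, 0.781, 0.002]
ft_force: [9.7, 1.7, -11.8]
gripper_width: 0.182
grasp_force: 15.0
```

Guide is at its stop (the grip is exactly where the model predicts it). Now release, rise and turn for the core.

```bash
python3 -m creep '[[0,0.03,0,0,0,0,0.6],[0,0,0,0,0,0,0.6],[0,0,0,0,0,0,0.6],[0,0,0,0,0,0,0.6],[0,0,-0.4,0,0,0,0.7],[0,0,-0.4,0,0,0,0.7],[0,0,-0.4,0,0,0,0.7],[0,0,-0.2,0,0,0,0.7]]'
python3 -m creep '[[0,0,0,0,0,0.0235,0.7],[0,0,0,0,0,0.0235,0.7],[0,0,0,0,0,0.0235,0.7],[0,0,0,0,0,0.0235,0.7],[0,0,0,0,0,0.0235,0.7],[0,0,0,0,0,0.0235,0.7],[0,0,0,0,0,0.0235,0.7],[0,0,0,0,0,0.0235,0.7],[0,0,0,0,0,0.0235,0.7],[0,0,0,0,0,0.0235,0.7]]'
python3 -m creep '[[0,0,0,0,0,0.015,0.7],[0,0,0,0,0,0,0.7]]'
python3 - <<'E'
from h import *
im=env.snapshot("top")
print([(d["p"],d["at"][0]*560,d["at"][1]*420) for d in env.boxes_of("top","core")])
for x in(.03,.035,.04):print(px("top",H(x,0,.055)))
hsv=cv2.cvtColor(im,cv2.COLOR_BGR2HSV)
plan(H(.036,0,.18),down(YAW-np.pi/2));print(pose()[2]["joint_pos"])
cv2.imwrite("pics/top1.png",cv2.resize(im[125:265,235:445],None,fx=3.8,fy=3.8,interpolation=cv2.INTER_CUBIC))
E
```

```text
clock: 7.9
ee_pos: [0.509, -0.0258, 0.1869]
tool_rot: [0.002, 0.625, 0.781, 0.001]
ft_force: [0.6, -0.1, 0.7]
gripper_width: 0.701
grasp_force: 0.0
clock: 8.9
ee_pos: [0.5069, -0.0256, 0.1827]
tool_rot: [-0.0, 0.988, 0.154, -0.0]
ft_force: [-0.2, 0.1, 0.5]
gripper_width: 0.701
grasp_force: 0.0
clock: 9.1
ee_pos: [0.507, -0.0257, 0.1827]
tool_rot: [-0.0, 0.994, 0.11, -0.0]
ft_force: [0.4, 0.5, -0.6]
gripper_width: 0.699
grasp_force: 0.0
[(0.87, 387.12800000000004, 174.72)]
[385.12036674 173.12388597]
[384.59881816 170.72574728]
[384.07740136 168.3282145 ]
turn shares total [-0.      0.      0.0003] shift shares total (after turn) [1.219 0.726 0.027]
[-9.95581990e-02 -1.02408440e-02  2.01781116e+00 -2.02691628e-05
  1.13428795e+00  1.24746421e+00]
```

View pics/top1.png

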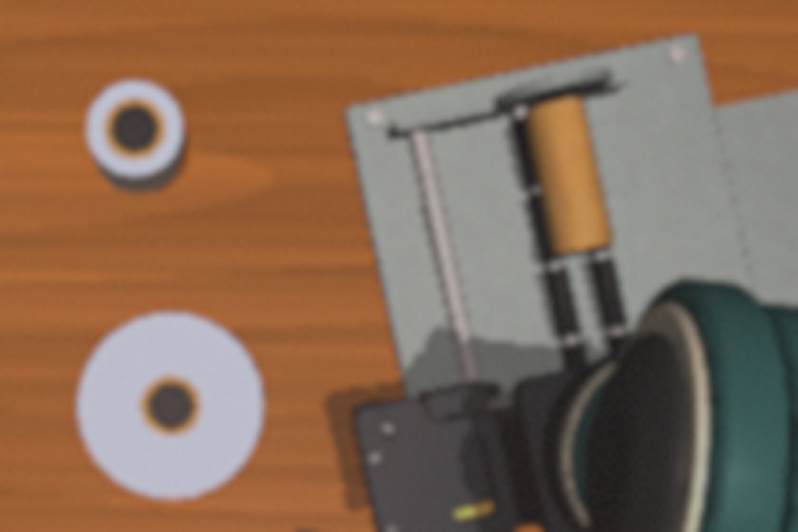

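The core is untouched, at crop (570,174), i.e. holder x ≈ 36 mm, and the guide and arm are at lower right. Go grasp it.

```bash
python3 -m creep '[[0.41,0.24,0,0,0,0,0.7],[0.41,0.24,0,0,0,0,0.7],[0.4,0.246,0,0,0,0,0.7],[0,0,0.4,0,0,0,0.7],[0,0,0.4,0,0,0,0.7],[0,0,0.4,0,0,0,0.7],[0,0,0.24,0,0,0,0.7],[0,0,0,0,0,0,0.7],[0,0,0,0,0,0,0.2],[0,0,0,0,0,0,0.2]]' 6
python3 -m creep '[[0,0,0,0,0,0,0.2],[0,0,0,0,0,0,0.2],[0,0,0,0,0,0,0.2],[0,0,0,0,0,0,0.2],[0,0,0,0,0,0,0.2],[0,0,0,0,0,0,0.2]]' 6
```

```text
clock: 10.2
ee_pos: [0.6441, -0.0699, 0.041]
tool_rot: [0.0, 0.994, 0.111, 0.002]
ft_force: [0.6, 0.1, 0.5]
gripper_width: 0.542
grasp_force: 0.0
clock: 10.8
ee_pos: [0.6439, -0.0703, 0.0408]
tool_rot: [0.001, 0.994, 0.111, 0.002]
ft_force: [-0.5, -2.2, 6.1]
gripper_width: 0.36
grasp_force: 6.0
```

```bash
python3 -m creep '[[0,0,-0.2,0,0,0,0.2],[0,0,-0.4,0,0,0,0.2],[0,0,-0.4,0,0,0,0.2],[0,0,-0.4,0,0,0,0.2],[0,0,0,0,0,0,0.2],[0,0,0,0,0,0,0.2]]'
python3 -c "
from h import *
plan([.468,.391,.18])"
```

```text
clock: 11.4
ee_pos: [0.6429, -0.0695, 0.1803]
tool_rot: [0.0, 0.994, 0.111, 0.001]
ft_force: [-0.6, -0.1, -0.4]
gripper_width: 0.359
grasp_force: 6.0
turn shares total [0. 0. 0.] shift shares total (after turn) [-6.950e-01 -4.877e+00 -3.000e-03]
```

```bash
python3 -m creep '[[-0.058,-0.406,0,0,0,0,0.2],[-0.058,-0.406,0,0,0,0,0.2],[-0.058,-0.406,0,0,0,0,0.2],[-0.058,-0.406,0,0,0,0,0.2],[-0.058,-0.406,0,0,0,0,0.2],[-0.058,-0.406,0,0,0,0,0.2],[-0.058,-0.406,0,0,0,0,0.2],[-0.058,-0.406,0,0,0,0,0.2],[-0.058,-0.406,0,0,0,0,0.2],[-0.058,-0.406,0,0,0,0,0.2]]'
python3 -m creep '[[-0.058,-0.406,0,0,0,0,0.2],[-0.058,-0.406,0,0,0,0,0.2],[0,0,0,0,0,0,0.2],[0,0,0.4,0,0,0,0.2],[0,0,0.4,0,0,0,0.2],[0,0,0.4,0,0,0,0.2],[0,0,0.32,0,0,0,0.2],[0,0,0,0,0,0,0.2],[0,0,0,0,0,0,0.2]]'
python3 -m creep '[[0,0,0,0,0,0,0.55],[0,0,0,0,0,0,0.55],[0,0,0,0,0,0,0.55],[0,0,0,0,0,0,0.55],[0,0,0,0,0,0,0.55]]'
python3 -m creep '[[0,0,-0.4,0,0,0,0.55],[0,0,-0.4,0,0,0,0.55],[0,0,-0.4,0,0,0,0.55],[0,0,-0.4,0,0,0,0.55],[0,0,-0.4,0,0,0,0.55],[0,0,0,0,0,0,0.8]]'
python3 - <<'E'
from h import *
im=env.snapshot("side");im2=env.snapshot("top")
print([(d["p"],d["at"][0]*560,d["at"][1]*420) for c in("side","top") for d in env.boxes_of(c,"core")])
print(w("side",(0,0),0)*0,pose()[2]["joint_pos"])
cv2.imwrite("pics/side2.png",im)
E
```

```text
clock: 12.4
ee_pos: [0.4939, 0.3143, 0.1759]
tool_rot: [0.001, 0.994, 0.111, -0.002]
ft_force: [0.1, -0.0, 0.1]
gripper_width: 0.361
grasp_force: 6.0
clock: 13.3
ee_pos: [0.4662, 0.3888, 0.0251]
tool_rot: [0.001, 0.994, 0.11, -0.002]
ft_force: [-0.2, 0.8, 0.0]
gripper_width: 0.362
grasp_force: 6.0
clock: 13.8
ee_pos: [0.4677, 0.3907, 0.0275]
tool_rot: [-0.0, 0.994, 0.111, 0.001]
ft_force: [-0.7, -0.3, -0.2]
gripper_width: 0.55
grasp_force: 0.0
clock: 14.4
ee_pos: [0.4706, 0.393, 0.2349]
tool_rot: [-0.003, 0.994, 0.111, 0.006]
ft_force: [0.2, -0.2, -0.3]
gripper_width: 0.622
grasp_force: 0.0
[(0.63, 275.408, 320.292), (0.51, 364.784, 226.002), (0.48, 167.72, 254.68800000000002)]
[ 0. -0.  0.] [6.55072746e-01 1.48634062e-01 1.76707641e+00 4.20947092e-05
 1.22848246e+00 2.00430041e+00]
```

View pics/side2.png

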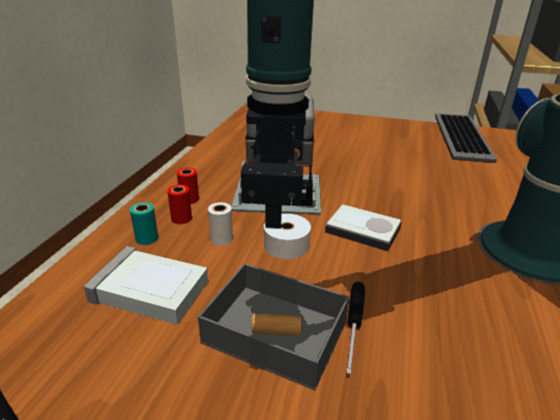

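The core lies in the box at (276,324). Now turn so the tool's x faces +y, then a test tilt to identify the wrist.

```bash
python3 -m creep '[[0,0.3,-0.05,0,0,-0.0235,0.8],[0,0.3,0,0,0,-0.0235,0.8],[0,0.3,0,0,0,-0.0235,0.8],[0,0.3,0,0,0,-0.0235,0.8],[0,0.2,0,0,0,-0.0235,0.8],[0,0,0,0,0,-0.0235,0.8],[0,0,0,0,0,-0.0235,0.8],[0,0,0,0,0,-0.0235,0.8],[0,0,0,0,0,-0.0235,0.8],[0,0,0,0,0,0,0.8]]'
python3 -m creep '[[0,0,0,0,0.0235,0,0.8],[0,0,0,0,0.0235,0,0.8],[0,0,0,0,0.0235,0,0.8],[0,0,0,0,0,0,0.8],[0,0,0,0,0,0,0.8],[0,0,0,0,0,0,0.8]]'
python3 -c "
from h import *
p,r,s=pose();print(p,s['joint_pos'],r.as_matrix())"
```

```text
clock: 15.6
ee_pos: [0.5313, 0.269, 0.2289]
tool_rot: [-0.001, 0.714, 0.7, -0.002]
ft_force: [-0.1, -0.6, -0.1]
gripper_width: 0.798
grasp_force: 0.0
clock: 16.2
ee_pos: [0.5325, 0.2701, 0.2315]
tool_rot: [-0.153, 0.697, 0.683, 0.156]
ft_force: [-0.1, 0.8, 0.2]
gripper_width: 0.802
grasp_force: 0.0
[0.53254108 0.27009254 0.23149664] [0.18569554 0.04647887 1.92865087 0.48283477 1.12032467 0.00320972] [[ 0.01920042  0.99978406  0.00794895]
 [ 0.90411742 -0.02075636  0.42677964]
 [ 0.42685247 -0.00100756 -0.90432071]]
```

```bash
cat >> h.py <<'E'
LT=.40
def ik(P,rot,k=(.51,.566,.312,.40)):
    L1,L2,d,Lt=k;z=rot.as_matrix()[:,2];W=np.array(P)-Lt*z;r=np.hypot(W[0],W[1]);q1=np.arctan2(W[1],W[0]);h=W[2]-d;D=np.hypot(r,h)
    q3=np.pi-np.arccos((L1*L1+L2*L2-D*D)/(2*L1*L2));q2=np.arctan2(r,h)-np.arctan2(L2*np.sin(q3),L1+L2*np.cos(q3))
    t=q2+q3;F=R.from_euler('z',q1).as_matrix()@R.from_euler('y',t).as_matrix();v=F.T@z
    return np.round([q1,q2,q3,np.arctan2(v[1],v[0]),np.arccos(v[2])],2),W.round(3)
E
python3 - <<'E'
from h import *
p,r,s=pose();print(ik(p,r),s["joint_pos"].round(3))
reds=[w("top",((u[0])/1,u[1]),.08) for u in[(341,83),(296,95),(247,75)]];print(np.round(reds,3))
G=np.array([.6587,.1626,.062]);wide=np.array([.515,.142])
for hd in(65,72,80,90):
    T=tilt(np.radians(55),np.radians(hd));M=T.as_matrix()
    out=[]
    for sx in(-1,1):  # tool x half extents .0375, y .0935
        c=[G+M@np.array([sx*.0375,sy*.0935,-.045]) for sy in(-1,1)];out+=[x.round(3) for x in c]
    Mx=M; ys=np.linspace(-.0935,.0935,60);dz=np.linspace(-.12,-.045,30);pts=np.array([G+M@[a,y,z] for a in(-.0375,0,.0375) for y in ys for z in dz])
    low=pts[pts[:,2]<.085];lw=pts[pts[:,2]<.055]
    print(hd,"red clr",[(np.hypot(*(low[:,:2]-q[:2]).T).min()-.025).round(3) for q in reds],"wide",(np.hypot(*(lw[:,:2]-wide).T).min()-.05).round(3) if len(lw) else None,"minz",pts[:,2].min().round(3))
    print(ik(G+.0187*M[:,2],T),ik(G+.0187*M[:,2]-.1*M[:,2],T))
for hh in(YAW,YAW+np.pi):
    T=tilt(-np.radians(35),hh);z=T.as_matrix()[:,2];sg=1 if hh==YAW else -1
    print("place",hh,ik(H(-.03+sg*.022,0,.057)+.0187*z,T))
E
```

```text
(array([0.19, 0.04, 1.95, 0.49, 1.11]), array([0.529, 0.099, 0.593])) [0.186 0.046 1.929 0.483 1.12  0.003]
[[0.811 0.024 0.08 ]
 [0.786 0.113 0.08 ]
 [0.824 0.211 0.08 ]]
65 red clr [np.float64(0.078), np.float64(0.055), np.float64(0.151)] wide None minz 0.057
(array([-0.22,  0.49,  2.09,  1.38,  0.95]), array([ 0.527, -0.12 ,  0.281])) (array([-0.38,  0.37,  2.12,  1.21,  1.06]), array([ 0.492, -0.195,  0.338]))
72 red clr [np.float64(0.069), np.float64(0.041), np.float64(0.138)] wide None minz 0.057
(array([-0.23,  0.54,  2.01,  1.25,  1.03]), array([ 0.562, -0.134,  0.281])) (array([-0.38,  0.44,  2.01,  1.11,  1.15]), array([ 0.537, -0.212,  0.338]))
80 red clr [np.float64(0.056), np.float64(0.026), np.float64(0.123)] wide None minz 0.057
(array([-0.24,  0.59,  1.91,  1.13,  1.13]), array([ 0.604, -0.145,  0.281])) (array([-0.37,  0.51,  1.89,  1.01,  1.25]), array([ 0.59 , -0.226,  0.338]))
90 red clr [np.float64(0.047), np.float64(0.01), np.float64(0.104)] wide None minz 0.057
(array([-0.22,  0.66,  1.79,  1.01,  1.24]), array([ 0.659, -0.15 ,  0.281])) (array([-0.34,  0.61,  1.73,  0.91,  1.37]), array([ 0.659, -0.232,  0.338]))
place 0.2217 (array([-0.04,  0.74,  1.42, -0.15,  1.57]), array([ 0.812, -0.031,  0.369]))
place 3.3632926535897933 (array([-0.38,  0.06,  2.44,  1.23,  0.35]), array([ 0.343, -0.137,  0.369]))
```

```bash
python3 - <<'E'
from h import *
T=tilt(np.radians(55),np.radians(80));z=T.as_matrix()[:,2];G=np.array([.6587,.1626,.062])
P=G+.0187*z-.1*z;print(P)
plan([P[0],P[1],.22],T)
print("down",(T.inv().apply([0,0,P[2]-.22])/.1).round(3))
E
```

```text
[0.64713554 0.0970147  0.10863176]
turn shares total [-0.0161  0.0824  0.0188] shift shares total (after turn) [-0.958  1.429 -1.167]
down [-0.912 -0.     0.639]
```

```bash
python3 -m creep '[[0,0,0,-0.004,0.0206,0.0047,1],[0,0,0,-0.004,0.0206,0.0047,1],[0,0,0,-0.004,0.0206,0.0047,1],[0,0,0,-0.004,0.0206,0.0047,1],[-0.19,0.286,-0.233,0,0,0,1],[-0.19,0.286,-0.233,0,0,0,1],[-0.19,0.286,-0.233,0,0,0,1],[-0.19,0.286,-0.233,0,0,0,1],[-0.19,0.286,-0.233,0,0,0,1],[0,0,0,0,0,0,1]]'
python3 -m creep '[[0,0,0,0,0,0,1],[0,0,0,0,0,0,1]]'
python3 - <<'E'
from h import *
T=tilt(np.radians(55),np.radians(80));z=T.as_matrix()[:,2];G=np.array([.6587,.1626,.062])
P=G+.0187*z-.1*z
plan(P,T);print(pose()[2]["joint_pos"])
im=env.snapshot("side");print([(d["p"],d["at"][0]*560,d["at"][1]*420) for d in env.boxes_of("side","new_roll")])
hsv=cv2.cvtColor(im,cv2.COLOR_BGR2HSV);print(px("side",[.6587,.1626,.08]),px("side",[.6587,.1626,.04]))
cv2.imwrite("pics/side3.png",im)
E
```

```text
clock: 17.2
ee_pos: [0.6513, 0.0948, 0.2201]
tool_rot: [-0.296, 0.68, 0.57, 0.354]
ft_force: [0.1, -0.5, 0.4]
gripper_width: 1.002
grasp_force: 0.0
clock: 17.4
ee_pos: [0.6468, 0.0991, 0.2203]
tool_rot: [-0.298, 0.678, 0.571, 0.353]
ft_force: [-0.1, 0.4, 0.7]
gripper_width: 1.002
grasp_force: 0.0
turn shares total [-0.0005 -0.0002  0.0002] shift shares total (after turn) [-0.926  0.007  0.624]
[-0.32522702  0.31656811  1.8594563   0.98068363  1.3472273  -0.58460986]
[(0.82, 179.31199999999998, 202.902), (0.75, 140.112, 221.802), (0.7, 190.624, 183.498), (0.58, 219.688, 221.004)]
[220.20141222 207.74533959] [221.21942026 223.48912164]
```

View pics/side3.png

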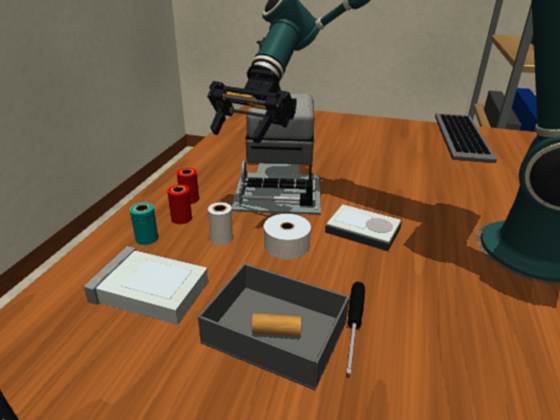

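The side picture shows the gripper tilted towards the roll at (220,208), which agrees with the projection. Lower, advance and grip.

```bash
python3 -m creep '[[-0.31,0,0.21,0,0,0,1],[-0.31,0,0.21,0,0,0,1],[-0.306,0.007,0.204,0,0,0,1],[0,0,0,0,0,0,1],[0,0,0.25,0,0,0,1],[0,0,0.25,0,0,0,1],[0,0,0.25,0,0,0,1],[0,0,0.15,0,0,0,1],[0,0,0.1,0,0,0,1],[0,0,0,0,0,0,1]]'
python3 -c "
from h import *
T=tilt(np.radians(55),np.radians(80));z=T.as_matrix()[:,2];G=np.array([.6587,.1626,.062])
plan(G+.0187*z,T)"
```

```text
clock: 18.5
ee_pos: [0.6619, 0.1774, 0.0521]
tool_rot: [-0.298, 0.678, 0.571, 0.354]
ft_force: [-0.7, 0.3, -0.3]
gripper_width: 1.004
grasp_force: 0.0
turn shares total [-0.0003 -0.0003  0.0003] shift shares total (after turn) [-0.006 -0.005  0.006]
```

Within 1 mm. Close slowly.

```bash
python3 -m creep '[[0,0,0,0,0,0,0.8],[0,0,0,0,0,0,0.7],[0,0,0,0,0,0,0.65],[0,0,0,0,0,0,0.6],[0,0,0,0,0,0,0.55],[0,0,0,0,0,0,0.5],[0,0,0,0,0,0,0.45],[0,0,0,0,0,0,0.4],[0,0,0,0,0,0,0.4],[0,0,0,0,0,0,0.4]]' 25
python3 -m creep '[[0,0,0,0,0,0,0.4],[0,0,0,0,0,0,0.4],[0,0,0,0,0,0,0.4]]'
```

```text
clock: 19.5
ee_pos: [0.6624, 0.1761, 0.0519]
tool_rot: [-0.297, 0.679, 0.57, 0.355]
ft_force: [-0.9, -2.0, 2.2]
gripper_width: 0.563
grasp_force: 25.0
clock: 19.8
ee_pos: [0.6624, 0.1761, 0.0519]
tool_rot: [-0.297, 0.679, 0.57, 0.355]
ft_force: [-1.0, -2.1, 3.5]
gripper_width: 0.557
grasp_force: 25.0
```

```bash
python3 -m creep '[[0.05,0,-0.035,0,0,0,0.4],[0.2,0,-0.14,0,0,0,0.4],[0.3,0,-0.21,0,0,0,0.4],[0.3,0,-0.21,0,0,0,0.4],[0.3,0,-0.21,0,0,0,0.4],[0.2,0,-0.14,0,0,0,0.4],[0.05,0,-0.035,0,0,0,0.4],[0,0,0,0,0,0,0.4],[0,0,0,0,0,0,0.4]]'
python3 - <<'E'
from h import *
p,r,s=pose();print(p,r.as_matrix()[:,2],s["gripper_width"])
# roll axis in tool frame from the grasp-time attitude
a=R.from_quat([.679,.57,.355,-.297]).inv().apply([0,0,1]);print("axis in tool",a)
T=tilt(-np.radians(35),YAW);print("axis after",T.apply(a))
plan(p,T)
rv=(r.inv()*T).as_rotvec()
for f in np.linspace(0,1,6):
    q=r*R.from_rotvec(rv*f);print(f.round(1),ik(p,q)[0],q.as_matrix()[:,2].round(2))
E
```

```text
clock: 20.7
ee_pos: [0.6608, 0.1761, 0.2203]
tool_rot: [-0.298, 0.679, 0.57, 0.353]
ft_force: [-0.1, 0.2, -1.4]
gripper_width: 0.561
grasp_force: 25.0
[0.66083508 0.17609093 0.22032212] [ 0.13986067  0.80762442 -0.57287153] 0.5605190724614267
axis in tool [ 0.82052641  0.00137376 -0.57160697]
axis after [ 0.97582339  0.21854735 -0.0024016 ]
turn shares total [-0.0362 -0.218   0.2024] shift shares total (after turn) [0. 0. 0.]
0.0 [-0.24  0.34  1.88  1.03  1.26] [ 0.14  0.81 -0.57]
0.2 [-0.12  0.25  1.83  0.77  1.14] [ 0.12  0.62 -0.78]
0.4 [0.02 0.26 1.71 0.45 1.18] [ 0.02  0.4  -0.91]
0.6 [0.14 0.38 1.51 0.21 1.38] [-0.14  0.19 -0.97]
0.8 [0.22 0.56 1.27 0.08 1.65] [-0.35  0.   -0.94]
1.0 [0.25 0.79 1.01 0.02 1.96] [-0.56 -0.13 -0.82]
```

The roll is held and its axis will come out level. Turn in 14 rows.

```bash
python3 -m creep '[[0,0,0,-0.0026,-0.0156,0.0145,0.4],[0,0,0,-0.0026,-0.0156,0.0145,0.4],[0,0,0,-0.0026,-0.0156,0.0145,0.4],[0,0,0,-0.0026,-0.0156,0.0145,0.4],[0,0,0,-0.0026,-0.0156,0.0145,0.4],[0,0,0,-0.0026,-0.0156,0.0145,0.4],[0,0,0,-0.0026,-0.0156,0.0145,0.4]]'
python3 -m creep '[[0,0,0,-0.0026,-0.0156,0.0145,0.4],[0,0,0,-0.0026,-0.0156,0.0145,0.4],[0,0,0,-0.0026,-0.0156,0.0145,0.4],[0,0,0,-0.0026,-0.0156,0.0145,0.4],[0,0,0,-0.0026,-0.0156,0.0145,0.4],[0,0,0,-0.0026,-0.0156,0.0145,0.4],[0,0,0,-0.0026,-0.0156,0.0142,0.4],[0,0,0,0,0,0,0.4],[0,0,0,0,0,0,0.4]]'
python3 - <<'E'
from h import *
T=tilt(-np.radians(35),YAW);z=T.as_matrix()[:,2]
P=H(-.03+.022,0,.057)+.0187*z;print(P)
plan([P[0],P[1],pose()[0][2]],T);plan(P,T);print(pose()[2]["joint_pos"])
E
```

```text
clock: 21.4
ee_pos: [0.6607, 0.1758, 0.2202]
tool_rot: [-0.147, 0.914, 0.376, 0.028]
ft_force: [0.0, 0.4, -1.9]
gripper_width: 0.559
grasp_force: 25.0
clock: 22.3
ee_pos: [0.6614, 0.176, 0.2186]
tool_rot: [0.033, 0.947, 0.105, -0.301]
ft_force: [0.4, -0.1, -1.1]
gripper_width: 0.561
grasp_force: 25.0
[ 0.58863244 -0.0817176   0.04168186]
turn shares total [-0.      0.0006 -0.    ] shift shares total (after turn) [-1.045  2.354  0.732]
turn shares total [-0.      0.0006 -0.    ] shift shares total (after turn) [-0.03   2.354  2.182]
[2.23173904e-01 7.07098288e-01 1.11907035e+00 1.14867171e-03
 1.92989459e+00 1.57263716e+00]
```

```bash
python3 -m creep '[[-0.09,0.2,0.06,0,0.0006,0,0.4],[-0.174,0.392,0.122,0,0,0,0.4],[-0.174,0.392,0.122,0,0,0,0.4],[-0.174,0.392,0.122,0,0,0,0.4],[-0.174,0.392,0.122,0,0,0,0.4],[-0.174,0.392,0.122,0,0,0,0.4],[-0.085,0.194,0.062,0,0,0,0.4],[0,0,0,0,0,0,0.4],[0,0,0,0,0,0,0.4]]'
python3 -m creep '[[0.115,0,0.164,0,0,0,0.4],[0.172,0,0.246,0,0,0,0.4],[0.172,0,0.246,0,0,0,0.4],[0.172,0,0.246,0,0,0,0.4],[0.115,0,0.164,0,0,0,0.4],[0,0,0,0,0,0,0.4],[0,0,0,0,0,0,0.4]]'
python3 - <<'E'
from h import *
T=tilt(-np.radians(35),YAW);z=T.as_matrix()[:,2]
P=H(-.03+.022,0,.057)+.0187*z;plan(P,T)
p,r,s=pose();G=p-.0187*r.as_matrix()[:,2]
a=r.apply([.8205,.0014,-.5716]);c=G-.022*a
im=env.snapshot("side");s4=4
g=cv2.resize(im[100:240,200:380],None,fx=4,fy=4,interpolation=2)
for e in(-.04,0,.04):
    q=(px("side",c+e*a)-[200,100])*4;cv2.circle(g,tuple(int(v) for v in q),4,(0,0,255),2);print(q)
print("axis",a,"c",c)
cv2.imwrite("pics/side4.png",g)
E
```

```text
clock: 23.2
ee_pos: [0.5886, -0.0814, 0.2232]
tool_rot: [0.033, 0.949, 0.104, -0.296]
ft_force: [-0.2, 0.5, -1.1]
gripper_width: 0.559
grasp_force: 25.0
clock: 23.9
ee_pos: [0.5896, -0.0809, 0.0926]
tool_rot: [0.034, 0.949, 0.105, -0.297]
ft_force: [0.0, 0.4, -0.7]
gripper_width: 0.558
grasp_force: 25.0
turn shares total [ 0.0001 -0.0006 -0.0002] shift shares total (after turn) [0.282 0.006 0.423]
[410.69888142 225.04445844]
[347.42465301 222.68672842]
[284.43145776 220.33947029]
axis [0.97599788 0.21765644 0.00160844] c [ 0.57857872 -0.08332626  0.10788038]
```

View pics/side4.png

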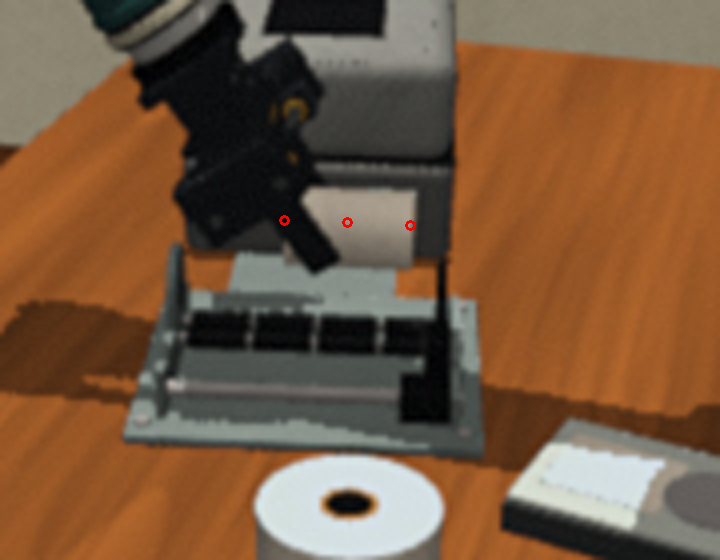

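The roll is held level at crop (350,227), just as predicted and clear of the guide. Lower it in careful steps.

```bash
python3 -m creep '[[0.063,0.006,0.09,0,0,0,0.4],[0.063,0,0.09,0,0,0,0.4],[0.063,0,0.09,0,0,0,0.4],[0.04,0,0.057,0,0,0,0.4],[0.029,0,0.041,0,0,0,0.4],[0,0,0,0,0,0,0.4],[0,0,0,0,0,0,0.4]]'
python3 -m creep '[[0.0115,0,0.0164,0,0,0,0.4],[0,0,0,0,0,0,0.4],[0,0,0,0,0,0,0.4]]'
python3 -m creep '[[0.006,0,0.008,0,0,0,0.4],[0,0,0,0,0,0,0.4]]'
```

```text
clock: 24.65
ee_pos: [0.5897, -0.0824, 0.0473]
tool_rot: [0.033, 0.949, 0.104, -0.297]
ft_force: [-0.3, 0.2, -1.8]
gripper_width: 0.562
grasp_force: 25.0
clock: 24.95
ee_pos: [0.5899, -0.0823, 0.0456]
tool_rot: [0.034, 0.949, 0.104, -0.296]
ft_force: [-0.4, 0.8, -1.7]
gripper_width: 0.558
grasp_force: 25.0
clock: 25.15
ee_pos: [0.5901, -0.0824, 0.0452]
tool_rot: [0.034, 0.949, 0.104, -0.297]
ft_force: [0.1, -0.1, 3.6]
gripper_width: 0.56
grasp_force: 25.0
```

```bash
python3 -m creep '[[0.003,0,0.004,0,0,0,0.4],[0,0,0,0,0,0,0.4]]'
python3 - <<'E'
from h import *
im=env.snapshot("side");g=cv2.resize(im[120:225,220:340],None,fx=5,fy=5,interpolation=2)
for e in(0,.05,.08): pass
for x in(-.07,-.03,.01):
  for z in (.0572,):
    q=(px("side",H(x,0,z))-[220,120])*5;cv2.circle(g,tuple(int(v) for v in q),3,(0,0,255),1);
cv2.imwrite("pics/side5.png",g)
E
```

```text
clock: 25.35
ee_pos: [0.5901, -0.0824, 0.0451]
tool_rot: [0.034, 0.949, 0.104, -0.297]
ft_force: [0.1, 1.2, 5.0]
gripper_width: 0.557
grasp_force: 25.0
```

View pics/side5.png

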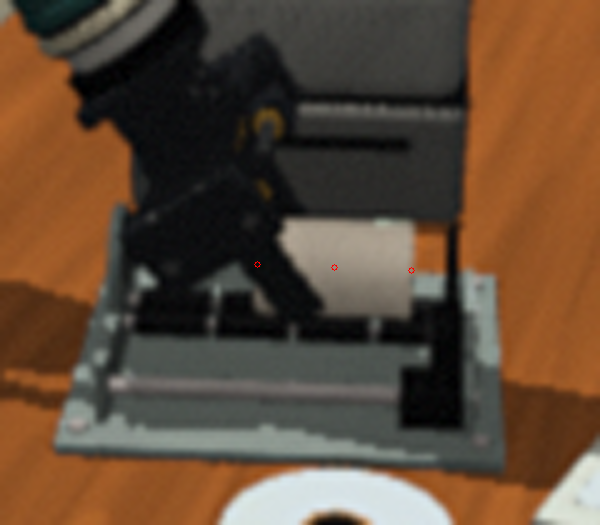

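The roll lies on the rollers centred at crop (334,268), exactly at the predicted seat height. Release and back off along the tool axis.

```bash
python3 -m creep '[[0,0,0,0,0,0,0.5],[0,0,0,0,0,0,0.5]]' 4
python3 -m creep '[[0,0,0,0,0,0,0.6],[0,0,0,0,0,0,0.65],[0,0,0,0,0,0,0.7],[0,0,0,0,0,0,0.75],[0,0,0,0,0,0,0.8],[0,0,0,0,0,0,0.8],[0,0,0,0,0,0,0.8]]'
python3 -m creep '[[0,0,-0.1,0,0,0,0.8],[0,0,-0.25,0,0,0,0.8],[0,0,-0.35,0,0,0,0.8],[0,0,-0.4,0,0,0,0.8],[0,0,-0.4,0,0,0,0.8],[0,0,-0.2,0,0,0,0.8],[0,0,0,0,0,0,0.8],[0,0,0,0,0,0,0.8]]'
python3 - <<'E'
from h import *
im=env.snapshot("top")
for c in("side","top"):
    if c=="side": env.snapshot(c)
    print(c,[(round(d["p"],2),d["at"][0]*560,d["at"][1]*420) for d in env.boxes_of(c,"new_roll")],px(c,H(-.03,0,.0572)))
a=cv2.resize(env.snapshot("side")[120:225,220:340],None,fx=3.3,fy=3.3);b=cv2.resize(im[125:265,310:445],None,fx=2.8,fy=2.8)
g=np.zeros((400,800,3),np.uint8);g[:a.shape[0],:a.shape[1]]=a;g[:b.shape[0],400:400+b.shape[1]]=b
cv2.imwrite("pics/after.png",g)
plan(H(-.087,.072,.0427),down(YAW));plan(H(-.087,.072,.18),down(YAW));print(pose()[2]["joint_pos"])
E
```

```text
clock: 25.6
ee_pos: [0.5902, -0.0825, 0.0449]
tool_rot: [0.034, 0.949, 0.104, -0.296]
ft_force: [0.7, 0.2, 6.1]
gripper_width: 0.565
grasp_force: 4.0
clock: 26.3
ee_pos: [0.5898, -0.0823, 0.0438]
tool_rot: [0.033, 0.949, 0.104, -0.297]
ft_force: [-0.2, 1.0, 0.0]
gripper_width: 0.801
grasp_force: 0.0
clock: 27.1
ee_pos: [0.6844, -0.0609, 0.1834]
tool_rot: [0.034, 0.949, 0.104, -0.296]
ft_force: [-0.3, -0.4, -0.9]
gripper_width: 0.801
grasp_force: 0.0
side [(0.94, 190.28799999999998, 182.784), (0.71, 178.19199999999998, 203.616), (0.7, 310.29600000000005, 192.906), (0.64, 139.77599999999998, 223.69199999999998)] [286.84423319 173.5724074 ]
top [(0.76, 248.976, 82.908), (0.72, 371.504, 177.618), (0.7, 340.81600000000003, 91.392), (0.67, 388.808, 199.92), (0.64, 294.112, 102.102)] [391.68677227 201.89242305]
turn shares total [-0.076   0.076  -0.2419] shift shares total (after turn) [ 0.727 -1.648  1.392]
turn shares total [-0.076   0.076  -0.2419] shift shares total (after turn) [ 0.727 -1.648  0.019]
[-0.04975679  0.71428462  1.17340445 -0.1593338   1.84309721  1.30565229]
```

View pics/after.png

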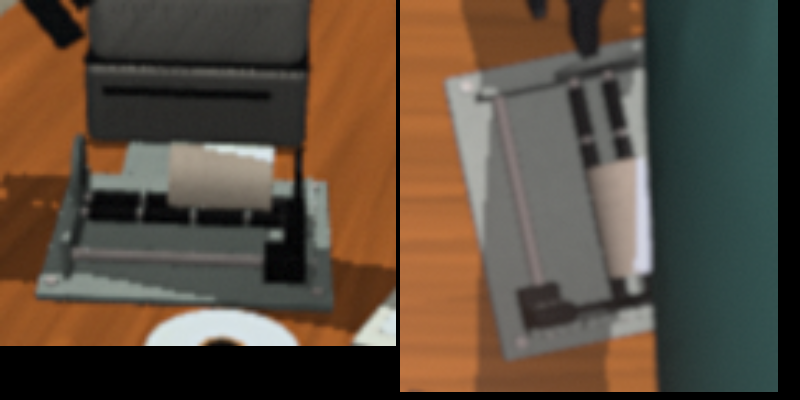

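The roll rests on both rows (left crop (222,175), right crop (620,215)), clear of the guide. Straighten the tool and go to the guide grip.

```bash
python3 -m creep '[[0,0,0,-0.0063,0.0063,-0.0202,0.8],[0,0,0,-0.0063,0.0063,-0.0202,0.8],[0,0,0,-0.0063,0.0063,-0.0202,0.8],[0,0,0,-0.0063,0.0063,-0.0202,0.8],[0,0,0,-0.0063,0.0063,-0.0202,0.8],[0,0,0,-0.0063,0.0063,-0.0202,0.8]]'
python3 -m creep '[[0,0,0,-0.0063,0.0063,-0.0202,0.8],[0,0,0,-0.0063,0.0063,-0.0202,0.8],[0,0,0,-0.0063,0.0063,-0.0202,0.8],[0,0,0,-0.0063,0.0063,-0.0202,0.8],[0,0,0,-0.0063,0.0063,-0.0202,0.8],[0,0,0,-0.0063,0.0063,-0.0197,0.8],[0,0,0,0,0,0,0.8],[0,0,0,0,0,0,0.8]]'
python3 -m creep '[[0.18,-0.41,0,0,0,0,0.7],[0.18,-0.41,0,0,0,0,0.7],[0.18,-0.41,0,0,0,0,0.7],[0.18,-0.41,0,0,0,0,0.7],[0,0,0,0,0,0,0.7],[0,0,0,0,0,0,0.7],[0,0,0,0,0,0,0.7]]'
python3 -c "
from h import *
plan(H(-.087,.072,.0427),down(YAW))"
```

```text
clock: 27.95
ee_pos: [0.6835, -0.0607, 0.1828]
tool_rot: [0.018, 0.858, 0.487, -0.162]
ft_force: [0.7, -0.4, 1.1]
gripper_width: 0.803
grasp_force: 0.0
clock: 28.75
ee_pos: [0.6835, -0.0614, 0.1831]
tool_rot: [-0.0, 0.626, 0.78, -0.001]
ft_force: [0.1, -1.0, 0.0]
gripper_width: 0.801
grasp_force: 0.0
clock: 29.45
ee_pos: [0.5102, -0.0267, 0.1843]
tool_rot: [0.001, 0.625, 0.781, 0.0]
ft_force: [-0.3, -0.8, -0.1]
gripper_width: 0.701
grasp_force: 0.0
turn shares total [ 0.0002  0.0002 -0.0002] shift shares total (after turn) [ 0.011 -0.039  1.416]
```

```bash
python3 -m creep '[[0.01,-0.04,0.3,0,0,0,0.6],[0,0,0.4,0,0,0,0.6],[0,0,0.4,0,0,0,0.6],[0,0,0.31,0,0,0,0.6],[0,0,0,0,0,0,0.6],[0,0,0,0,0,0,0],[0,0,0,0,0,0,0],[0,0,0,0,0,0,0],[0,0,0,0,0,0,0],[0,0,0,0,0,0,0]]' 15
python3 -m creep '[[0,0,0,0,0,0,0],[0,0,0,0,0,0,0],[0,0,0,0,0,0,0]]'
```

```text
clock: 30.45
ee_pos: [0.5065, -0.0266, 0.044]
tool_rot: [0.002, 0.625, 0.781, 0.001]
ft_force: [-1.4, 2.7, -3.8]
gripper_width: 0.181
grasp_force: 15.0
clock: 30.75
ee_pos: [0.5064, -0.0266, 0.0439]
tool_rot: [0.002, 0.625, 0.781, 0.001]
ft_force: [3.9, 1.4, 2.4]
gripper_width: 0.18
grasp_force: 15.0
```

```bash
python3 -m creep '[[0,0.04,0,0,0,0,0],[0,0.04,0,0,0,0,0],[0,0.04,0,0,0,0,0],[0,0.04,0,0,0,0,0],[0,0.04,0,0,0,0,0],[0,0.04,0,0,0,0,0],[0,0.04,0,0,0,0,0],[0,0.04,0,0,0,0,0],[0,0.04,0,0,0,0,0],[0,0.04,0,0,0,0,0]]'
python3 -m creep '[[0,0.04,0,0,0,0,0],[0,0.04,0,0,0,0,0],[0,0.04,0,0,0,0,0],[0,0.04,0,0,0,0,0],[0,0.04,0,0,0,0,0],[0,0.04,0,0,0,0,0],[0,0.04,0,0,0,0,0],[0,0.04,0,0,0,0,0],[0,0.04,0,0,0,0,0],[0,0.04,0,0,0,0,0]]'
python3 -m creep '[[0,0.02,0,0,0,0,0],[0,0.01,0,0,0,0,0],[0,0,0,0,0,0,0]]'
python3 -c "
from h import *
p=pose()[0];print((p-O)@HX+.087,(p-O)@HY)"
```

```text
clock: 31.75
ee_pos: [0.5428, -0.0183, 0.0438]
tool_rot: [-0.001, 0.625, 0.781, -0.001]
ft_force: [-4.4, -0.7, 13.1]
gripper_width: 0.18
grasp_force: 15.0
clock: 32.75
ee_pos: [0.5818, -0.0094, 0.0438]
tool_rot: [-0.001, 0.625, 0.781, -0.001]
ft_force: [-3.5, 0.9, 12.1]
gripper_width: 0.176
grasp_force: 15.0
clock: 33.05
ee_pos: [0.5848, -0.0088, 0.0438]
tool_rot: [-0.0, 0.625, 0.781, -0.001]
ft_force: [-2.2, -0.4, 10.7]
gripper_width: 0.18
grasp_force: 15.0
0.08060387728948548 0.07201498712253725
```

```bash
python3 -m creep '[[0,0.02,0,0,0,0,0],[0,0.02,0,0,0,0,0],[0,0,0,0,0,0,0]]'
python3 -m creep '[[0,0.01,0,0,0,0,0],[0,0,0,0,0,0,0]]'
python3 -m creep '[[0,0.01,0,0,0,0,0],[0,0,0,0,0,0,0]]'
python3 -c "
from h import *
p=pose()[0];print((p-O)@HX+.087,(p-O)@HY)"
```

```text
clock: 33.35
ee_pos: [0.5888, -0.0079, 0.0438]
tool_rot: [-0.0, 0.625, 0.781, -0.001]
ft_force: [-2.3, -0.7, 9.7]
gripper_width: 0.184
grasp_force: 15.0
clock: 33.55
ee_pos: [0.5896, -0.0077, 0.0438]
tool_rot: [-0.001, 0.625, 0.781, -0.001]
ft_force: [-2.8, 1.0, 11.0]
gripper_width: 0.179
grasp_force: 15.0
clock: 33.75
ee_pos: [0.5905, -0.0075, 0.0438]
tool_rot: [-0.001, 0.625, 0.781, -0.001]
ft_force: [-3.0, 0.4, 11.1]
gripper_width: 0.181
grasp_force: 15.0
0.08641971777284939 0.07203467681819602
```

Still sliding freely at about 0.0864; go on until the stop is felt.

```bash
python3 -m creep '[[0,0.007,0,0,0,0,0],[0,0,0,0,0,0,0]]'
python3 -m creep '[[0,0.007,0,0,0,0,0],[0,0,0,0,0,0,0]]'
python3 -c "
from h import *
p=pose()[0];print((p-O)@HX+.087,(p-O)@HY)"
```

```text
clock: 33.95
ee_pos: [0.5912, -0.0073, 0.0438]
tool_rot: [-0.001, 0.625, 0.781, -0.001]
ft_force: [-2.8, -0.2, 11.1]
gripper_width: 0.179
grasp_force: 15.0
clock: 34.15
ee_pos: [0.5913, -0.0073, 0.0438]
tool_rot: [-0.001, 0.625, 0.781, -0.001]
ft_force: [-5.3, -0.8, 11.6]
gripper_width: 0.177
grasp_force: 15.0
0.08722862023600592 0.07205506199208904
```

Tight against the flange: no further motion and the force is rising. Release, rise and check.

```bash
python3 -m creep '[[0,0,0,0,0,0,0.3],[0,0,0,0,0,0,0.5],[0,0,0,0,0,0,0.5],[0,0,0,0,0,0,0.5],[0,0,-0.3,0,0,0,0.5],[0,0,-0.4,0,0,0,0.5],[0,0,-0.4,0,0,0,0.5],[0,0,-0.4,0,0,0,0.5],[0,0,0,0,0,0,0.5]]'
python3 -m creep '[[0.2,-0.4,0,0,0,0,0.5],[0.2,-0.4,0,0,0,0,0.5],[0.2,-0.4,0,0,0,0,0.5],[0,-0.3,0,0,0,0,0.5],[0,0,0,0,0,0,0.5],[0,0,0,0,0,0,0.5]]'
python3 - <<'E'
from h import *
im=env.snapshot("top");s=env.snapshot("side")
a=cv2.resize(s[120:225,220:340],None,fx=3.3,fy=3.3,interpolation=2)
for x in(0,.08):
    q=(px("side",H(x,0,.0572))-[220,120])*3.3;cv2.circle(a,tuple(int(v) for v in q),2,(0,0,255),1)
b=cv2.resize(im[125:265,310:445],None,fx=2.8,fy=2.8,interpolation=2)
for x in(0,.08):
    q=(px("top",H(x,0,.0822))-[310,125])*2.8;cv2.circle(b,tuple(int(v) for v in q),2,(0,0,255),1)
g=np.zeros((400,800,3),np.uint8);g[:a.shape[0],:a.shape[1]]=a;g[:b.shape[0],400:400+b.shape[1]]=b
cv2.imwrite("pics/end.png",g)
E
```

```text
clock: 35.05
ee_pos: [0.5969, -0.007, 0.1997]
tool_rot: [0.005, 0.625, 0.781, 0.003]
ft_force: [0.5, 0.1, 1.0]
gripper_width: 0.502
grasp_force: 0.0
clock: 35.65
ee_pos: [0.4327, 0.0189, 0.1921]
tool_rot: [0.0, 0.625, 0.781, -0.0]
ft_force: [-0.7, -0.3, 0.4]
gripper_width: 0.494
grasp_force: 0.0
```

View pics/end.png

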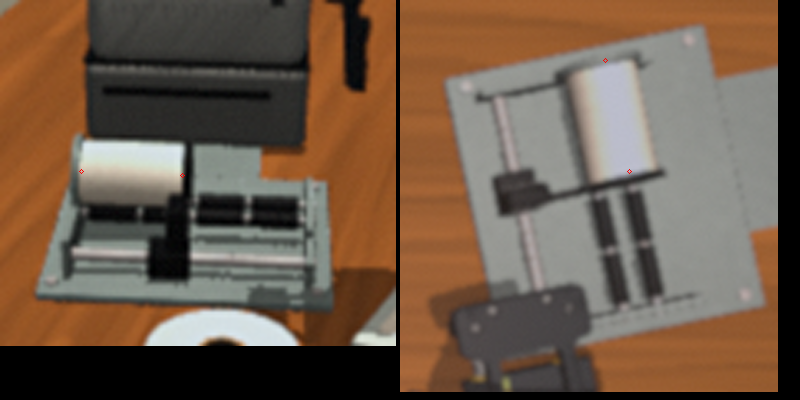

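The roll sits snug between the flange (left crop (82,172)) and the guide (left crop (185,175)), and the arm is clear. Handing in.

```bash
python3 -c "
from rig import env
print(env.close_job())"
```

```text
the job is handed in; nothing more can be done
None
```

The job is handed in, but no verdict came back: the core is in the scrap box, the new roll lies snug between the edge guide (about 0.087 by the tool position) and the flange, no bystander was touched as far as I saw, and it took about 36 s of the 72 s allowed.

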